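# Make up two fly-tying kits

### The job

Make up the two fly-tying kits from the stock on the bench. Long tray: the hook box lying flat in the big middle compartment, and the large thread spool and the brass hair stacker in the two end compartments, one in each, either way round; short tray: the small thread spool in the small compartment and the wax tin in the large one. Set every piece down upright on the compartment floor without dropping it, and leave the cement bottle, the scissors and the bobbin holder where they are.

Things in the scene. Friction and masses are not known exactly. Their poses are not given: they have to be found in the camera images.
- long_tray: Long wooden kit tray, dark floor and pale rims, fixed, 78 x 220 x 10 mm (x, y, z), three compartments in a row along its y. Floor 3 mm above the table, rims and dividers 4 mm thick, tops 10 mm above the table. Each compartment is 70 mm along x; the middle one is 84 mm long (centre at y = 0), the two end ones 60 mm long (centres at y = +76 and -76 mm). Origin: centre of the underside; z up.
- short_tray: Short wooden kit tray of the same make, fixed, 78 x 140 x 10 mm (x, y, z), two compartments along its y. Floor, rims and dividers as in the long tray (floor 3 mm, tops 10 mm, 4 mm thick, 70 mm inside along x). The small compartment is 52 mm long with its centre at y = -40 mm; the large one is 76 mm long with its centre at y = +28 mm. Origin: centre of the underside of the whole tray; z up.
- large_spool: The larger thread spool, standing on end: red thread between black flanges, paper disc on top, 40 mm diameter, 46 mm tall. Origin: centre of the underside; z up.
- small_spool: The smaller thread spool, same make, standing on end: 28 mm diameter, 34 mm tall. Origin: centre of the underside; z up.
- hook_box: Flat grey plastic hook box with hooks showing in its lid, 60 x 40 x 24 mm (x, y, z), lying flat; grip it across the 40 mm (its y). Origin: centre of the underside; z up.
- hair_stacker: Hair stacker, a slim upright brass tube with a dark mouth: 26 mm diameter, 60 mm tall, with a collar of 32 mm diameter round its lowest 8 mm and a thin lip at the top. Origin: centre of the underside; z up.
- wax_tin: Flat round aluminium wax tin, 50 mm diameter, 24 mm tall, lying flat. Origin: centre of the underside; z up.
- cement_bottle: Bystander: little amber bottle with a white cap, 30 mm diameter, 52 mm tall, loose among the stock. Not part of either kit. Origin: centre of the underside; z up.
- scissors: Bystander: small scissors with brass loops lying flat behind the stock, about 125 x 60 mm, 6 mm high, loose; origin about mid-length on the table, blades towards its x.
- bobbin_holder: Bystander: bobbin holder with a red spool in wire arms, lying behind the stock, 116 mm long, 36 mm wide, 26 mm high, loose; origin under the middle of its spool, tube towards its x.

How it is judged:
By the outcome, as a careful person would: the job done as asked, in the order asked, and still so for the second after the job is handed in, with the robot touching nothing.
It also fails if it takes over 120 s, if anything falls off the work surface, if the arm or the gripper's body presses on something with over 40 N, if the wrist force passes 120 N, or if a joint passes its speed limit or range.

### The arm

A 7-joint arm with a two-finger parallel gripper is mounted at the origin on the work surface. World frame = base frame: x ahead of the robot, y to its left, z up, the work surface at z = 0. Lengths are in mm, angles in rad, forces in N, time in s.
With the tool pointing down it reaches from about 400 to 875 mm from the base axis. Payload 4.4 kg.
Tool frame: the origin (TCP) lies at the very end of the fingers, on their centre line; the grasp point (between the pads) lies ctrl.grip_point_offset behind it (ctrl.grip_point_offset is the distance from the TCP to the grasp point, in mm); z points along the fingers, y is the line along which they close (so a half turn about z gives the same grasp; the last joint's range is limited). The gripper opens to 85 mm and grips with 20 to 120 N. Pads are 22 mm wide; open, the fingers measure 114 mm over their backs; the gripper's body (76 mm by 85 mm) begins 54 mm behind the grasp point. The pads swing forward as they close: fully open they stand 13 mm farther back than shut.
Start: joints at [-1.175, 0.628, 0.038, 1.517, -0.027, 0.996, -0.02], TCP at [289.594, 581.939, 231.313] pointing down, gripper open.
Joint ranges: [-3.06, 3.06], [-0.37, 2.12], [-1.25, 1.32], [0.18, 2.47], [-1.1, 4.24], [0.23, 1.98], [-2.94, 2.94]. Speed limits (rad/s): [2.57, 2.57, 3.14, 3.14, 3.14, 3.14, 3.14].

### API

Orientations are given as [roll, pitch, yaw] about the fixed x, y, z axes, in that order (R = Rz(yaw) Ry(pitch) Rx(roll)).
In Python, from cell import read_state, cams, ctrl, models gives the robot as it stands. The module is installed in compiled form; this text tells all that it offers.
- The arm moves only by the tool hand_motion, called after ">>>" in YAML: its name, and indented under it one key for each argument. Schema: {"type":"object","properties":{"ticks":{"type":"object","properties":{"x":{"type":"array","items":{"type":"number"},"minItems":1,"maxItems":12},"y":{"type":"array","items":{"type":"number"},"minItems":1,"maxItems":12},"z":{"type":"array","items":{"type":"number"},"minItems":1,"maxItems":12},"rx":{"type":"array","items":{"type":"number"},"minItems":1,"maxItems":12},"ry":{"type":"array","items":{"type":"number"},"minItems":1,"maxItems":12},"rz":{"type":"array","items":{"type":"number"},"minItems":1,"maxItems":12},"finger_gap":{"type":"array","items":{"type":"number"},"minItems":1,"maxItems":12}},"additionalProperties":false,"required":["x","y","z","rx","ry","rz","finger_gap"]},"only":{"type":"string"},"quiet":{"type":"boolean"},"lines":{"type":"string"}},"required":["ticks"],"additionalProperties":false}. ticks is an object with one list for each field, all of the same length, 1 to 12, a row being the entries at one place: x, y, z (the shift in shares of the most that a row can go, 1 being 50 mm), rx, ry, rz (a rotation vector in normalised numbers (1 is 2 pi rad)), finger_gap (the finger opening in mm); each row shifts and turns the commanded pose from where the row before left it, along the tool's axes as they then stand; what a row does not reach is not made up. A row lasts 1/10 s, in which the tool goes at most 50 mm and 0.15 rad, less where a joint would pass 70% of its speed; a pose out of reach is approached as far as the arm can. The fingers move at their own pace and stop on an object; the grip force is fixed at half the most. Time passes only in rows, so rows that do not move let the fingers close. The tool returns the time, the measured TCP pose, the force, the opening and the grip force at its end. only (a regular expression) keeps the lines of the reply that match it, lines (a string "A,B") keeps lines A to B, and quiet returns only ok. A shift or turn number past 1, either way, is cut back to 1. Input that does not fit is refused with a message, and nothing moves.
- read_state(): the state, without advancing time (a new reading comes with each control period).
- cams.get_image(name): name is "scene" or "top" or "wrist"; returns (picture, depth): 480x640x3 uint8, blue, green, red; 480x640 float32, mm along the optical axis (not along the pixel's ray), 0 where there is no reading.
- cams.calibration(name): a dict with "fx", "fy", "cx", "cy" (pixels), "rvec" (rotation vector, rad) and "tvec" (3), from world to camera coordinates, as OpenCV has them; the wrist camera has in their place "hand_eye" (4x4, takes a point from camera to tool coordinates, whose origin is the TCP and whose axes are the flange's). Camera axes: x right, y down, z forward; pixel columns grow to the right and rows downward; lengths in mm; the calibration is good to about 2 mm. The wrist camera is an equidistant fisheye: a pixel r from the principal point sees the ray r / f radians off the axis. A picture is of the moment at which its call begins: read the wrist's pose just before it. calibration takes no time and is no camera call.
- ctrl.finish_job(): hands the job in; it is judged then, once.
Trained networks look in the newest picture that a camera, given by its name, has taken for a name from the list of things; names that differ only in an ending like _2 or _b are one class to them, and where a whole thing is asked for, a point or a joint stands for the part that bears it (a point fixed in the world has none). Each returns a list of dicts, best first, with "confidence" (0 to 1); they miss things now and then, are a little off and sometimes report something else, mostly with a low value. They report only what shows in the picture. A call takes as long as a camera call.
- models.search_frame(thing, camera): "extent" ([left, top, right, bottom] in pixels, round what is visible of it).
- models.mark_of(thing, camera): "position" ([column, row] in pixels: a listed point, or the origin of a listed thing).
The state is a dict: "clock": time; "qpos": joint angles; "qd": joint speeds; "tau": joint torques, N m; "eef_pos": TCP position; "tool_rot": TCP orientation; "force": force on the tool from outside, world axes, zero at the start; "torque": the same for the moment, N m; "width": finger opening in mm; "gripper_force": force on a finger pad.
Only numpy, scipy, OpenCV 4.12 (cv2) and the standard library are available. Lean on these libraries where they do the work, as an engineer would, in place of code of your own. Each camera call takes 0.05 s, during which the arm holds its last target. There are 200 camera calls.

## Working session

There is one attempt and no reset: what is moved stays moved. The work goes in short steps, Python scripts to look and compute and a tool call to move; the robot and the scene stay as the last step left them, time stands still between calls to the robot, and variables do not carry over. Pictures are saved under pics/ and viewed, at most 14 in all, crops included, and the job is handed in when it is done.

```bash
mkdir -p pics; python3 - <<'E'
from cell import read_state, cams, ctrl, models
import cv2,numpy as np
s=read_state();print(s['clock'],s['eef_pos'],s['tool_rot'],s['width'],ctrl.grip_point_offset)
for n in ['top','scene']:
    im,d=cams.get_image(n);cv2.imwrite(f'pics/{n}0.png',im);np.save(f'{n}d.npy',d);print(cams.calibration(n))
E
```

```text
0.0 [289.33184612 581.38171051 230.42751469] [-3.13976045e+00  1.50799053e-05  2.67976510e+00] 85.48295837779635 18.700000000000003
{'fx': 475.81111194325996, 'fy': 475.81111194325996, 'cx': 322.4820223880936, 'cy': 244.27156727308648, 'rvec': array([ 2.14352276, -2.15690706,  0.13037905]), 'tvec': array([ -6.36835404, 615.03566724, 851.78341793])}
{'fx': 449.4868353292609, 'fy': 449.4868353292609, 'cx': 313.9546700033125, 'cy': 238.14754303801072, 'rvec': array([ 1.55742287,  1.7519029 , -0.93323332]), 'tvec': array([  79.95660816, -308.58863267, 1340.28262921])}
```

View pics/top0.png

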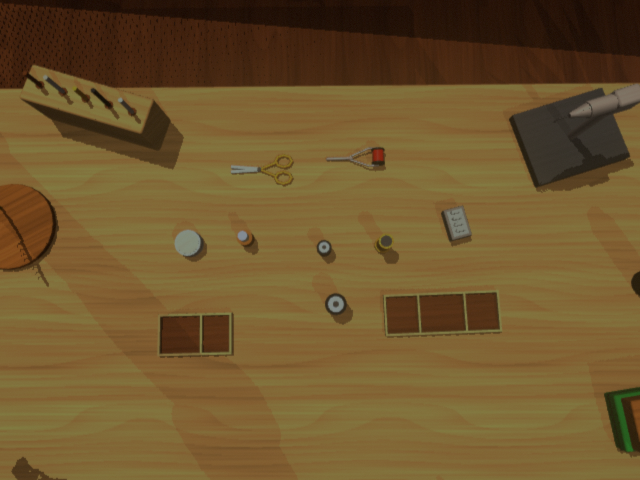

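View pics/scene0.png

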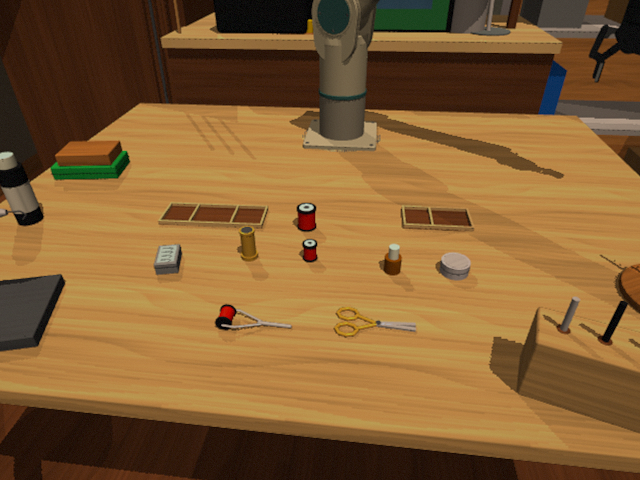

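Top view: +x is up and +y is left. Box at (457,223), stacker (385,243), small spool (324,247), large spool (335,304), tin (188,243), bottle (245,238), long tray (442,313), short tray (195,334).

```bash
cat > h.py <<'E'
import numpy as np,cv2
from scipy.spatial.transform import Rotation as Ro
from cell import read_state, cams, ctrl, models
def cloud(n,d):
    c=cams.calibration(n);v,u=np.mgrid[:480,:640]
    P=np.dstack([(u-c['cx'])/c['fx']*d,(v-c['cy'])/c['fy']*d,d])-c['tvec']
    return P@cv2.Rodrigues(c['rvec'])[0]
def rel(xyz,yaw=None):
    "displacement in tool axes after turning; yaw turn to nearest half-turn-equivalent"
    s=read_state();p=np.array(s['eef_pos']);r=s['tool_rot'];R=Ro.from_euler('xyz',r).as_matrix()
    dy=0 if yaw is None else (yaw-r[2]+np.pi/2)%np.pi-np.pi/2
    R0=R; R1=Ro.from_rotvec([0,0,dy]).as_matrix()@Ro.from_euler('xyz',[np.pi,0,r[2]]).as_matrix()
    print('t',round(s['clock'],2),'tcp',p.round(1),'rpy',np.round(r,3),'w',round(s['width'],1),'F',np.round(s['force'],1))
    rv=Ro.from_matrix(R0.T@R1).as_rotvec()
    print('rotvec tool',rv.round(4),'d in old axes',(R0.T@(np.array(xyz)-p)).round(1),'d in new axes',(R1.T@(np.array(xyz)-p)).round(1))
E
python3 - <<'E'
from h import *
B={'hook_box':(440,200,475,245,24),'hair_stacker':(370,228,402,262,60),'small_spool':(312,234,338,262,34),'large_spool':(320,288,352,320,46),'wax_tin':(168,225,208,262,24),'cement_bottle':(232,226,262,252,52)}
d=np.load('topd.npy');P=cloud('top',d)
tz=P[...,2];print('table z',np.median(tz[360:420,200:480]))
for n,(a,b,c,e,h) in B.items():
    Q=P[b:e,a:c].reshape(-1,3);T=Q[Q[:,2]>h-7];(cx,cy),sz,an=cv2.minAreaRect(T[:,:2].astype(np.float32))
    (ex,ey),r=cv2.minEnclosingCircle(T[:,:2].astype(np.float32))
    print(n,len(T),'z',np.median(T[:,2]).round(1),'rect',np.round([cx,cy,*sz,an],1),'circ',np.round([ex,ey,r],1))
im=cv2.imread('pics/top0.png').astype(int)
for n,(a,b,c,e) in {'long':(375,285,508,342),'short':(150,305,240,362)}.items():
    g=im[b:e,a:c];dark=(g.sum(2)<190)
    k,lab,st,ce=cv2.connectedComponentsWithStats(dark.astype(np.uint8),connectivity=4)
    for i in range(1,k):
        if st[i,4]<300: continue
        Q=P[b:e,a:c][lab==i];r=cv2.minAreaRect(Q[:,:2].astype(np.float32));print(n,np.round([*r[0],*r[1],r[2],np.median(Q[:,2])],1))
E
```

```text
table z -0.43408050912479756
hook_box 672 z 23.8 rect [ 598.5 -146.7   64.9  318.9   26. ] circ [ 594.8 -148.5  161.9]
hair_stacker 193 z 59.8 rect [566.4 -73.7  27.1 173.9  44.6] circ [564.1 -76.   87.1]
small_spool 175 z 34.2 rect [561.9 -12.8  26.4 124.7  89.8] circ [561.9 -13.4  62.5]
large_spool 377 z 46.2 rect [504.2 -33.   38.8  37.5  44.8] circ [503.9 -33.2  19.8]
wax_tin 554 z 24.5 rect [576.5 123.  316.9  48.9  70.1] circ [566.3 126.6 158.9]
cement_bottle 82 z 52.0 rect [565.2  67.1 213.6  17.3  47.6] circ [567.8  64.7 106.9]
long [ 487.6 -180.5   68.5  325.5    0.8    2.4]
long [ 483.9 -148.5   68.6  260.7    1.9    2.5]
long [ 482.1 -104.4   68.7  172.3    2.1    2.6]
short [456.3 101.   70.  242.6   3.9   2.9]
short [455.3 141.5  71.6 322.3   3.    3.1]
```

```bash
python3 - <<'E'
from h import *
B={'hook_box':(440,200,475,245,24),'hair_stacker':(370,228,402,262,60),'small_spool':(312,234,338,262,34),'large_spool':(320,288,352,320,46),'wax_tin':(168,225,208,262,24),'cement_bottle':(232,226,262,252,52)}
d=np.load('topd.npy');P=cloud('top',d)
for n,(a,b,c,e,h) in B.items():
    Q=P[b:e,a:c].reshape(-1,3);T=Q[abs(Q[:,2]-h)<6];(cx,cy),sz,an=cv2.minAreaRect(T[:,:2].astype(np.float32))
    (ex,ey),r=cv2.minEnclosingCircle(T[:,:2].astype(np.float32))
    print(n,len(T),'rect',np.round([cx,cy,*sz,an],1),'circ',np.round([ex,ey,r],1))
im=cv2.imread('pics/top0.png').astype(int)
for n,(a,b,c,e) in {'long':(375,285,508,342),'short':(150,305,240,362)}.items():
    g=im[b:e,a:c];dark=(g.sum(2)<190)
    k,lab,st,ce=cv2.connectedComponentsWithStats(dark.astype(np.uint8),connectivity=4)
    for i in range(1,k):
        if st[i,4]<300: continue
        Q=P[b:e,a:c][(lab==i)];Q=Q[abs(Q[:,2]-3)<4];r=cv2.minAreaRect(Q[:,:2].astype(np.float32));print(n,np.round([*r[0],*r[1],r[2],np.median(Q[:,2])],1))
rel([598,-205,200],np.pi/2)
E
```

```text
hook_box 659 rect [ 657.7 -268.    60.1   40.6   14.5] circ [ 657.1 -268.3   34.7]
hair_stacker 190 rect [ 617.8 -126.    26.6   27.4    1.7] circ [ 618.  -126.3   14.2]
small_spool 173 rect [610.7 -13.   26.4  27.3  89.8] circ [610.6 -12.4  14.1]
large_spool 372 rect [504.2 -33.   38.8  37.5  44.8] circ [503.9 -33.2  19.8]
wax_tin 544 rect [622.4 248.1  49.2  48.7  88.3] circ [622.4 248.8  25.5]
cement_bottle 79 rect [630.7 138.5  17.3  16.8   1.8] circ [630.5 139.3   9.5]
long [ 489.6 -313.8   68.5   58.5    2.1    2.4]
long [ 486.9 -237.4   68.6   83.     1.9    2.6]
long [ 484.1 -161.    68.7   58.9    2.1    2.6]
short [450.2 196.1  68.5  50.6   0.5   2.9]
short [448.3 264.2  69.7  74.6   0.5   3.1]
t 0.1 tcp [289.3 581.4 230.5] rpy [-3.14 -0.    2.68] w 85.6 F [-0.3 -0.1  0.2]
rotvec tool [-1.500e-03  9.000e-04  1.109e+00] d in old axes [-626.8 -566.5   31.4] d in new axes [-786.4  308.7   30.5]
```

```bash
python3 -c "
from h import *
rel([657.7,-268,150])"
```

```text
t 0.1 tcp [289.3 581.4 230.5] rpy [-3.14 -0.    2.68] w 85.6 F [-0.3 -0.1  0.2]
rotvec tool [-0.0017 -0.      0.    ] d in old axes [-708.3 -596.2   81.5] d in new axes [-708.3 -596.3   80.5]
```

The rows are not in the units I measure in: shifts go in shares of 50 mm and turns go in shares of 2 pi rad. I convert before sending: -35 mm is -0.7, -30 mm is -0.6.

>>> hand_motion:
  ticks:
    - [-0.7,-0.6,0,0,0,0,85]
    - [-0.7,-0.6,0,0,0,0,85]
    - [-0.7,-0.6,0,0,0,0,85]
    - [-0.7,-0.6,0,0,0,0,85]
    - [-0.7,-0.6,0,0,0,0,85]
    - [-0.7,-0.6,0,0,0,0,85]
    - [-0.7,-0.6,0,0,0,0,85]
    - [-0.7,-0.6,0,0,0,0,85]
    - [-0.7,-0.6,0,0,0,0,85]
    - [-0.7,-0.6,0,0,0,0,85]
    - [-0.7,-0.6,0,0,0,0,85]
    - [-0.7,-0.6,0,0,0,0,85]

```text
refused: ticks: the value is not of type 'object' (schema: type "object"). Nothing was moved.
```

I used the wrong layout. The manual says an object with one list for each field; once more.

>>> hand_motion:
  ticks: {"x":[-0.7,-0.7,-0.7,-0.7,-0.7,-0.7,-0.7,-0.7,-0.7,-0.7,-0.7,-0.7],"y":[-0.6,-0.6,-0.6,-0.6,-0.6,-0.6,-0.6,-0.6,-0.6,-0.6,-0.6,-0.6],"z":[0,0,0,0,0,0,0,0,0,0,0,0],"rx":[0,0,0,0,0,0,0,0,0,0,0,0],"ry":[0,0,0,0,0,0,0,0,0,0,0,0],"rz":[0,0,0,0,0,0,0,0,0,0,0,0],"finger_gap":[85,85,85,85,85,85,85,85,85,85,85,85]}

```text
clock: 1.3
eef_pos: [505.4, 70.7, 231.2]
tool_rot: [-3.141, -0.0, 2.68]
force: [1.1, 0.6, 0.2]
width: 85.0
gripper_force: 0.0
```

>>> hand_motion:
  ticks: {"x":[-0.7,-0.7,-0.7,-0.7,-0.7,-0.7,0,0,0,0],"y":[-0.6,-0.6,-0.6,-0.6,-0.6,-0.6,0,0,0,0],"z":[0.1,0.1,0.1,0.1,0.1,0.1,0,0,0,0],"rx":[0,0,0,0,0,0,0,0,0,0],"ry":[0,0,0,0,0,0,0,0,0,0],"rz":[0,0,0,0,0,0,0.0239,0.0239,0.0239,0.0239],"finger_gap":[85,85,85,85,85,85,85,85,85,85]}

```text
clock: 2.3
eef_pos: [612.6, -182.3, 200.7]
tool_rot: [-3.141, -0.001, 2.073]
force: [0.4, 0.1, -0.4]
width: 84.7
gripper_force: 0.0
```

>>> hand_motion:
  ticks: {"x":[0,0,0,0,0,0,0,0,0,0,0,0],"y":[0,0,0,0,0,0,0,0,0,0,0,0],"z":[0,0,0,0,0,0,0,0,0,0,0,0],"rx":[0,0,0,0,0,0,0,0,0,0,0,0],"ry":[0,0,0,0,0,0,0,0,0,0,0,0],"rz":[0.0239,0.0239,0.0239,0.0239,0.0239,0.0239,0.0239,0.0239,0.0239,0.0239,0.0239,0.0239],"finger_gap":[85,85,85,85,85,85,85,85,85,85,85,85]}

```text
clock: 3.5
eef_pos: [612.8, -181.9, 200.8]
tool_rot: [-3.141, 0.001, 0.274]
force: [0.3, 0.4, 0.7]
width: 85.3
gripper_force: 0.0
```

```bash
python3 - <<'E'
from h import *
rel([657.7,-268,150],0.253)
im,d=cams.get_image('wrist');cv2.imwrite('pics/w1.png',im);print(cams.calibration('wrist'),read_state()['qpos'])
E
```

```text
t 3.5 tcp [ 612.8 -181.9  200.8] rpy [-3.141e+00  1.000e-03  2.740e-01] w 85.3 F [0.3 0.4 0.7]
rotvec tool [-0.0007  0.0007  0.0208] d in old axes [20.  95.1 50.7] d in new axes [22.  94.6 50.8]
{'fx': 371.64829954431775, 'fy': 371.64829954431775, 'cx': 316.37633407196125, 'cy': 243.99571016550595, 'hand_eye': array([[ 2.24343121e-04, -9.59455445e-01, -2.81860247e-01,
         7.13037955e+01],
       [ 9.99999967e-01,  1.79568191e-04,  1.84685266e-04,
         1.34257885e-01],
       [-1.26584150e-04, -2.81860279e-01,  9.59455453e-01,
        -1.41943713e+02],
       [ 0.00000000e+00,  0.00000000e+00,  0.00000000e+00,
         1.00000000e+00]])} [-0.17090824  0.75847532  0.74793834  1.59431548 -0.57926021  1.02357619
 -0.55152371]
```

View pics/w1.png

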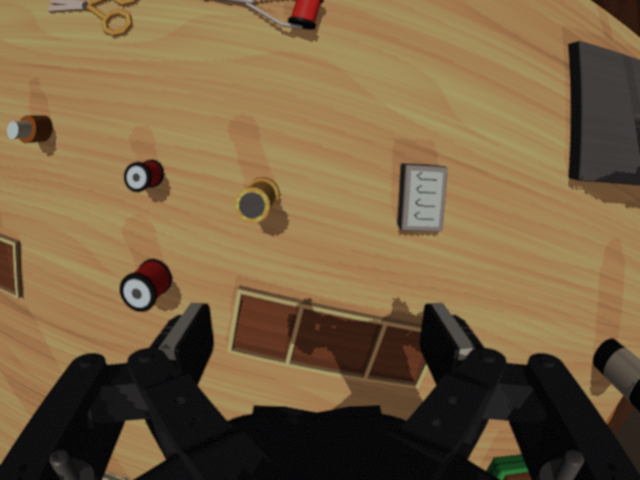

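Wrist view: box at (423,198), aligned with the fingers; long tray corners at about (238,288), (432,385). I'll check the wrist measurements against the top ones.

```bash
cat >> h.py <<'E'
def wcloud():
    s=read_state();im,d=cams.get_image('wrist');c=cams.calibration('wrist');v,u=np.mgrid[:480,:640]
    x=u-c['cx'];y=v-c['cy'];r=np.hypot(x,y)+1e-9;t=np.minimum(r/c['fx'],1.4);k=np.tan(t)/r
    P=np.dstack([x*k*d,y*k*d,d]);H=c['hand_eye'];P=P@H[:3,:3].T+H[:3,3]
    P=P@Ro.from_euler('xyz',s['tool_rot']).as_matrix().T+s['eef_pos'];P[d<=0]=np.nan
    return im,P
def top_at(P,x,y,h,rad=45,tol=5):
    m=(abs(P[...,2]-h)<tol)&(np.hypot(P[...,0]-x,P[...,1]-y)<rad);T=P[m][:,:2].astype(np.float32)
    if len(T)<10: print('few');return
    r=cv2.minAreaRect(T);c=cv2.minEnclosingCircle(T)
    print(len(T),'z',round(float(np.median(P[m][:,2])),1),'rect',np.round([*r[0],*r[1],r[2]],1),'circ',np.round([*c[0],c[1]],1))
E
python3 - <<'E'
from h import *
im,P=wcloud()
print('table',np.nanmedian(P[230:260,300:400,2]))
for a in [(657.7,-268,24),(618,-126,60),(610.6,-12.5,34),(504,-33,46)]: top_at(P,*a)
g=(im.astype(int).sum(2)<190)&(abs(P[...,2]-3)<4)&(P[...,0]>440)&(P[...,0]<535)&(P[...,1]<-115)&(P[...,1]>-360)
k,lab,st,ce=cv2.connectedComponentsWithStats(g.astype(np.uint8),connectivity=4)
for i in range(1,k):
    if st[i,4]>150: r=cv2.minAreaRect(P[lab==i][:,:2].astype(np.float32));print(np.round([*r[0],*r[1],r[2]],1))
E
```

```text
table -0.5960144163854011
2763 z 23.7 rect [ 657.6 -269.7   60.4   40.6   14.9] circ [ 657.5 -269.3   35.2]
1028 z 59.7 rect [ 618.5 -127.6   28.2   28.3   13.8] circ [ 618.4 -127.6   14.6]
683 z 33.5 rect [611.1 -13.4  27.3  28.3  13.7] circ [610.8 -13.9  14.6]
1150 z 45.6 rect [504.7 -34.8  40.   39.9  16.7] circ [504.3 -35.1  20.7]
[ 481.5 -161.9   66.2   59.9    2.2]
[ 483.8 -238.2   68.5   84.4    1.5]
[ 5.301e+02 -2.976e+02  7.300e+00  4.580e+01  2.000e-01]
[ 486.5 -315.    67.6   58.3    1.6]
```

```bash
python3 -c "
from h import *
rel([657.6,-269.6,7],0.257)"
```

```text
t 3.6 tcp [ 612.7 -181.8  200.6] rpy [-3.141e+00  1.000e-03  2.800e-01] w 84.8 F [ 0.1 -0.5 -0.8]
rotvec tool [-0.0002  0.0015  0.0227] d in old axes [ 19.2  96.8 193.5] d in new axes [ 21.1  96.3 193.6]
```

Converted, 48 mm is 0.96, 40 mm is 0.8, 0.02 rad / 6.2832 = 0.0032.

>>> hand_motion:
  ticks: {"x":[0.2,0.22,0,0,0,0],"y":[0.96,0.96,0,0,0,0],"z":[0,0,0.8,0.8,0.8,0],"rx":[0,0,0,0,0,0],"ry":[0,0,0,0,0,0],"rz":[0.0032,0,0,0,0,0],"finger_gap":[85,85,75,75,75,75]}

```text
clock: 4.2
eef_pos: [654.8, -266.3, 74.8]
tool_rot: [-3.133, 0.008, 0.262]
force: [-0.6, 0.7, -0.8]
width: 74.9
gripper_force: 0.0
```

```bash
python3 -c "
from h import *
rel([657.6,-269.6,7],0.257)"
```

```text
t 4.2 tcp [ 654.8 -266.3   74.8] rpy [-3.133  0.008  0.262] w 74.9 F [-0.6  0.7 -0.8]
rotvec tool [-0.0086  0.0084  0.0052] d in old axes [ 2.4  4.5 67.7] d in new axes [ 1.8  3.9 67.8]
```

Converted, 20 mm is 0.4, 4 mm is 0.08.

>>> hand_motion:
  ticks: {"x":[0.04,0,0],"y":[0.08,0,0],"z":[0.4,0.4,0],"rx":[0,0,0],"ry":[0,0,0],"rz":[0,0,0],"finger_gap":[75,75,75]}

```text
clock: 4.5
eef_pos: [660.7, -271.6, 39.1]
tool_rot: [-3.139, 0.002, 0.26]
force: [-1.5, -0.1, 0.9]
width: 74.8
gripper_force: 0.0
```

```bash
python3 -c "
from h import *
rel([657.6,-269.6,7],0.257)"
```

```text
t 4.5 tcp [ 660.7 -271.6   39.1] rpy [-3.139e+00  2.000e-03  2.600e-01] w 74.8 F [-1.5 -0.1  0.9]
rotvec tool [-0.0026  0.0023  0.0034] d in old axes [-2.4 -2.7 32.1] d in new axes [-2.5 -2.8 32.1]
```

Converted, 16 mm is 0.32, -3 mm is -0.06.

>>> hand_motion:
  ticks: {"x":[-0.04,0,0,0],"y":[-0.06,0,0,0],"z":[0.32,0.32,0,0],"rx":[0,0,0,0],"ry":[0,0,0,0],"rz":[0,0,0,0],"finger_gap":[75,75,75,75]}

```text
clock: 4.9
eef_pos: [658.8, -269.9, 8.8]
tool_rot: [-3.141, 0.001, 0.26]
force: [0.1, 0.2, 0.1]
width: 75.3
gripper_force: 0.0
```

```bash
python3 -c "
from h import *
rel([657.6,-269.6,7],0.257)"
```

```text
t 4.9 tcp [ 658.8 -269.9    8.8] rpy [-3.141e+00  1.000e-03  2.600e-01] w 75.3 F [0.1 0.2 0.1]
rotvec tool [-0.0004  0.0007  0.0029] d in old axes [-1.1 -0.7  1.8] d in new axes [-1.1 -0.7  1.8]
```

Converted, 2 mm is 0.04, -1 mm is -0.02.

>>> hand_motion:
  ticks: {"x":[-0.02,0,0,0,0,0,0,0],"y":[-0.02,0,0,0,0,0,0,0],"z":[0.04,0,0,0,0,0,0,0],"rx":[0,0,0,0,0,0,0,0],"ry":[0,0,0,0,0,0,0,0],"rz":[0,0,0,0,0,0,0,0],"finger_gap":[75,36,36,36,36,30,30,30]}

```text
clock: 5.7
eef_pos: [658.4, -269.7, 8.1]
tool_rot: [3.141, -0.001, 0.26]
force: [-0.3, -0.4, 5.6]
width: 38.5
gripper_force: 62.1
```

```bash
python3 -c "
from h import *
rel([657.6,-269.6,7],0.257)"
```

```text
t 5.7 tcp [ 658.4 -269.7    8.1] rpy [ 3.141e+00 -1.000e-03  2.600e-01] w 38.5 F [-0.3 -0.4  5.6]
rotvec tool [ 0.0009 -0.001   0.0028] d in old axes [-0.7 -0.3  1.1] d in new axes [-0.7 -0.3  1.1]
```

Converted, -30 mm is -0.6, -20 mm is -0.4, 0.11 rad / 6.2832 = 0.0175.

>>> hand_motion:
  ticks: {"x":[0,0,0,0,0,0],"y":[0,0,0,0,0,0],"z":[-0.4,-0.6,-0.6,0,0,0],"rx":[0,0,0,0,0,0],"ry":[0,0,0,0,0,0],"rz":[0,0,0,0.0175,0.0175,0],"finger_gap":[30,30,30,30,30,30]}

```text
clock: 6.3
eef_pos: [657.8, -269.1, 88.1]
tool_rot: [3.141, -0.0, 0.04]
force: [0.2, 0.8, -0.5]
width: 38.5
gripper_force: 61.5
```

```bash
python3 - <<'E'
from h import *
rel([486.7,-238.4,60],0.035)
im,d=cams.get_image('wrist');cv2.imwrite('pics/w2.png',im[120:])
E
```

```text
t 6.3 tcp [ 657.8 -269.1   88.1] rpy [ 3.141 -0.     0.04 ] w 38.5 F [ 0.2  0.8 -0.5]
rotvec tool [ 0.0002 -0.      0.0047] d in old axes [-169.8  -37.5   28.1] d in new axes [-170.   -36.7   28.1]
```

View pics/w2.png

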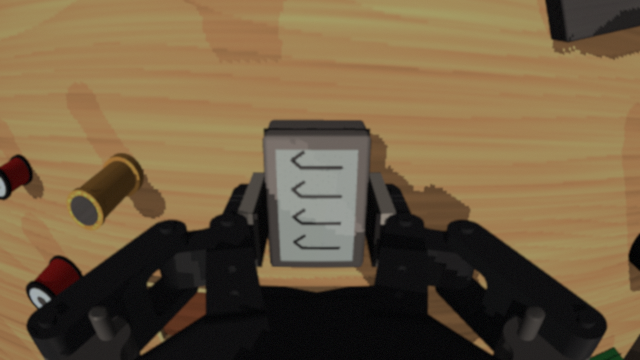

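Box is held squarely between the pads, (317,195) in the crop. On to the tray.

Converted, -34 mm is -0.68, -8 mm is -0.16, 0.005 rad / 6.2832 = 0.0008.

>>> hand_motion:
  ticks: {"x":[-0.68,-0.68,-0.68,-0.68,-0.68,0,0],"y":[-0.14,-0.16,-0.14,-0.16,-0.14,0,0],"z":[0.08,0.08,0.08,0.08,0.08,0,0],"rx":[0,0,0,0,0,0,0],"ry":[0,0,0,0,0,0,0],"rz":[0,0,0,0,0.0008,0,0],"finger_gap":[30,30,30,30,30,30,30]}

```text
clock: 7.05
eef_pos: [486.4, -239.3, 67.7]
tool_rot: [-3.141, -0.0, 0.036]
force: [1.7, 0.3, -1.1]
width: 38.9
gripper_force: 61.5
```

```bash
python3 - <<'E'
from h import *
rel([486.7,-238.4,11],0.035)
im,P=wcloud()
h=read_state()['eef_pos'][2]-8+24
top_at(P,486,-238,h,60,4)
E
```

```text
t 7.05 tcp [ 486.4 -239.3   67.7] rpy [-3.141 -0.     0.036] w 38.9 F [ 1.7  0.3 -1.1]
rotvec tool [-0.0004 -0.0005  0.0007] d in old axes [ 0.3 -0.8 56.7] d in new axes [ 0.3 -0.8 56.7]
14149 z 83.4 rect [ 486.6 -239.4   60.6   65.8    0.6] circ [ 486.5 -239.4   34.9]
```

Converted, 20 mm is 0.4, 10 mm is 0.2.

>>> hand_motion:
  ticks: {"x":[0,0,0,0,0,0],"y":[-0.02,0,0,0,0,0],"z":[0.4,0.4,0.2,0.1,0,0],"rx":[0,0,0,0,0,0],"ry":[0,0,0,0,0,0],"rz":[0,0,0,0,0,0],"finger_gap":[30,30,30,30,30,30]}

```text
clock: 7.7
eef_pos: [487.0, -238.6, 12.8]
tool_rot: [3.141, -0.001, 0.035]
force: [0.7, 0.5, -0.6]
width: 38.6
gripper_force: 61.5
```

Converted, 1 mm is 0.02, 0.5 mm is 0.01.

>>> hand_motion:
  ticks: {"x":[0,0,0],"y":[0,0,0],"z":[0.02,0.01,0],"rx":[0,0,0],"ry":[0,0,0],"rz":[0,0,0],"finger_gap":[30,30,30]}

```text
clock: 8.0
eef_pos: [486.6, -238.2, 11.1]
tool_rot: [3.141, -0.0, 0.035]
force: [-0.6, 0.7, -0.6]
width: 38.3
gripper_force: 61.5
```

>>> hand_motion:
  ticks: {"x":[0,0],"y":[0,0],"z":[0.01,0],"rx":[0,0],"ry":[0,0],"rz":[0,0],"finger_gap":[30,30]}

```text
clock: 8.2
eef_pos: [486.7, -238.2, 11.0]
tool_rot: [-3.141, -0.001, 0.035]
force: [-1.5, -0.1, 5.4]
width: 38.3
gripper_force: 62.2
```

Converted, -40 mm is -0.8, -20 mm is -0.4.

>>> hand_motion:
  ticks: {"x":[0,0,0,0,0,0,0,0,0],"y":[0,0,0,0,0,0,0,0,0],"z":[0,0,0,0,-0.3,-0.4,-0.8,-0.8,0],"rx":[0,0,0,0,0,0,0,0,0],"ry":[0,0,0,0,0,0,0,0,0],"rz":[0,0,0,0,0,0,0,0,0],"finger_gap":[48,48,48,48,48,60,60,60,60]}

```text
clock: 9.1
eef_pos: [488.8, -240.6, 130.8]
tool_rot: [3.137, -0.008, 0.034]
force: [0.5, -0.5, -0.3]
width: 59.8
gripper_force: 0.0
```

```bash
python3 - <<'E'
from h import *
im,P=wcloud();cv2.imwrite('pics/w3.png',im)
top_at(P,486,-238,27,60,4)
rel([504.5,-34.9,120],np.pi/2)
E
```

```text
4752 z 26.6 rect [ 486.6 -238.4   60.2   40.6    1.8] circ [ 486.7 -237.9   34.9]
t 9.15 tcp [ 488.  -239.2  128.6] rpy [ 3.139 -0.005  0.035] w 59.8 F [ 0.5  0.9 -0.2]
rotvec tool [ 0.006 -0.002 -1.536] d in old axes [  23.6 -203.7    8.1] d in new axes [204.3  16.5   8.6]
```

View pics/w3.png

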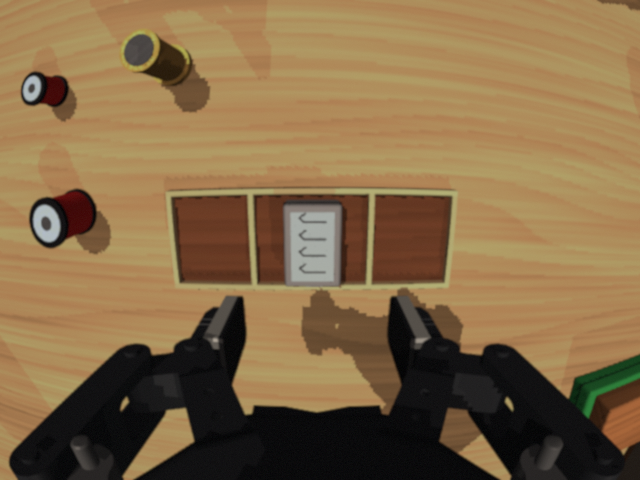

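Box sits flat in the middle compartment (313,243). Next, the large spool.

Converted, -0.143 rad / 6.2832 = -0.0228.

>>> hand_motion:
  ticks: {"x":[0,0,0,0,0,0,0,0,0,0,0,0],"y":[0,0,0,0,0,0,0,0,0,0,0,0],"z":[0,0,0,0,0,0,0,0,0,0,0,0],"rx":[0,0,0,0,0,0,0,0,0,0,0,0],"ry":[0,0,0,0,0,0,0,0,0,0,0,0],"rz":[-0.0228,-0.0228,-0.0228,-0.0228,-0.0228,-0.0228,-0.0228,-0.0228,-0.0228,-0.0228,-0.0228,0],"finger_gap":[60,60,60,60,60,60,60,60,60,60,60,60]}

```text
clock: 10.35
eef_pos: [485.8, -237.9, 124.9]
tool_rot: [-3.141, -0.001, 1.608]
force: [0.4, -0.1, -0.4]
width: 59.8
gripper_force: 0.0
```

```bash
python3 - <<'E'
from h import *
rel([504.5,-34.9,100],1.606)
E
```

```text
t 10.35 tcp [ 485.8 -237.9  124.9] rpy [-3.141e+00 -1.000e-03  1.608e+00] w 59.8 F [ 0.4 -0.1 -0.4]
rotvec tool [-0.0011 -0.0012  0.0019] d in old axes [202.2  26.3  25.1] d in new axes [202.3  25.9  24.9]
```

Converted, 42 mm is 0.84, 40 mm is 0.8.

>>> hand_motion:
  ticks: {"x":[0.8,0.8,0.8,0.8,0.84,0,0],"y":[0.1,0.1,0.1,0.1,0.12,0,0],"z":[0.1,0.1,0.1,0.1,0.1,0,0],"rx":[0,0,0,0,0,0,0],"ry":[0,0,0,0,0,0,0],"rz":[0,0,0,0,0,0,0],"finger_gap":[70,70,70,70,70,70,70]}

```text
clock: 11.05
eef_pos: [504.6, -34.1, 99.9]
tool_rot: [-3.14, -0.0, 1.608]
force: [0.1, -0.6, 0.8]
width: 70.1
gripper_force: 0.0
```

```bash
python3 - <<'E'
from h import *
im,P=wcloud();top_at(P,504.5,-34.9,46);top_at(P,611,-13.5,34);top_at(P,618,-127,60)
rel([504.5,-34.9,12],1.606)
E
```

```text
3779 z 45.7 rect [504.  -34.2  39.7  39.8   2.2] circ [504.2 -34.5  20.4]
1419 z 33.6 rect [610.6 -13.5  27.9  28.1  10.5] circ [610.3 -13.5  14.5]
154 z 59.7 rect [ 617.1 -137.4    8.6   19.    80.3] circ [ 617.4 -135.4    9.6]
t 11.1 tcp [504.7 -35.7 100.1] rpy [-3.141e+00  1.000e-03  1.606e+00] w 70.0 F [ 0.2 -0.8  0.1]
rotvec tool [-0.0007  0.0008 -0.    ] d in old axes [ 0.9 -0.1 88.1] d in new axes [ 0.8 -0.1 88.1]
```

Converted, 25 mm is 0.5, 13 mm is 0.26.

>>> hand_motion:
  ticks: {"x":[0,0,0,0,0,0,0,0,0,0,0,0],"y":[0,0,0,0,0,0,0,0,0,0,0,0],"z":[0.5,0.5,0.5,0.26,0,0,0,0,0,0,0,0],"rx":[0,0,0,0,0,0,0,0,0,0,0,0],"ry":[0,0,0,0,0,0,0,0,0,0,0,0],"rz":[0,0,0,0,0,0,0,0,0,0,0,0],"finger_gap":[70,70,70,70,70,70,36,36,30,30,30,30]}

```text
clock: 12.3
eef_pos: [505.6, -35.4, 13.5]
tool_rot: [3.14, 0.0, 1.608]
force: [-1.4, -0.4, 6.7]
width: 37.4
gripper_force: 59.1
```

Converted, -25 mm is -0.5, -20 mm is -0.4.

>>> hand_motion:
  ticks: {"x":[0,0,0,0],"y":[0,0,0,0],"z":[-0.4,-0.5,-0.5,0],"rx":[0,0,0,0],"ry":[0,0,0,0],"rz":[0,0,0,0],"finger_gap":[30,30,30,30]}

```text
clock: 12.7
eef_pos: [507.2, -35.5, 85.4]
tool_rot: [3.135, 0.001, 1.608]
force: [0.1, -0.7, -0.8]
width: 36.8
gripper_force: 60.0
```

```bash
python3 - <<'E'
from h import *
rel([484.1,-162.4,16],1.606)
E
```

```text
t 12.7 tcp [507.2 -35.5  85.4] rpy [3.135e+00 1.000e-03 1.608e+00] w 36.8 F [ 0.1 -0.7 -0.8]
rotvec tool [0.0062 0.0006 0.0019] d in old axes [-125.9  -28.2   69.3] d in new axes [-126.   -27.6   69.4]
```

>>> hand_motion:
  ticks: {"x":[-0.64,-0.64,-0.62,-0.62,0,0,0,0],"y":[-0.12,-0.12,-0.14,-0.14,0,0,0,0],"z":[0,0,0,0,0.2,0.2,0,0],"rx":[0,0,0,0,0,0,0,0],"ry":[0,0,0,0,0,0,0,0],"rz":[0,0,0,0,0,0,0,0],"finger_gap":[30,30,30,30,30,30,30,30]}

```text
clock: 13.5
eef_pos: [483.5, -160.7, 61.7]
tool_rot: [-3.14, -0.001, 1.61]
force: [0.3, -0.0, -1.5]
width: 36.8
gripper_force: 60.0
```

```bash
python3 - <<'E'
from h import *
im,P=wcloud();rel([484.1,-162.4,16],1.606)
top_at(P,484,-162,read_state()['eef_pos'][2]-13+46,30,3)
E
```

```text
t 13.55 tcp [ 483.8 -160.9   62. ] rpy [-3.141e+00 -1.000e-03  1.610e+00] w 37.1 F [ 0.3  0.5 -0.2]
rotvec tool [-0.0005 -0.0008  0.0038] d in old axes [-1.5  0.3 46. ] d in new axes [-1.5  0.3 46. ]
9185 z 94.2 rect [ 485.8 -157.9   50.2   40.8   30.5] circ [ 483.6 -153.7   28.2]
```

Converted, 20 mm is 0.4, 15 mm is 0.3.

>>> hand_motion:
  ticks: {"x":[-0.03,0,0,0,0],"y":[0,0,0,0,0],"z":[0.4,0.3,0.14,0,0],"rx":[0,0,0,0,0],"ry":[0,0,0,0,0],"rz":[0,0,0,0,0],"finger_gap":[30,30,30,30,30]}

```text
clock: 14.05
eef_pos: [484.1, -163.5, 20.7]
tool_rot: [3.141, 0.0, 1.608]
force: [-0.2, -0.3, -1.2]
width: 36.9
gripper_force: 60.0
```

>>> hand_motion:
  ticks: {"x":[0,0,0],"y":[0,0,0],"z":[0.04,0,0],"rx":[0,0,0],"ry":[0,0,0],"rz":[0,0,0],"finger_gap":[30,30,30]}

```text
clock: 14.35
eef_pos: [483.9, -163.8, 18.6]
tool_rot: [3.141, 0.0, 1.608]
force: [-0.3, -0.7, -0.8]
width: 36.8
gripper_force: 60.0
```

Converted, 1.5 mm is 0.03.

>>> hand_motion:
  ticks: {"x":[0,0],"y":[0,0],"z":[0.03,0],"rx":[0,0],"ry":[0,0],"rz":[0,0],"finger_gap":[30,30]}

```text
clock: 14.55
eef_pos: [483.8, -163.8, 16.8]
tool_rot: [3.141, 0.0, 1.608]
force: [0.3, 0.8, -0.3]
width: 37.2
gripper_force: 60.0
```

>>> hand_motion:
  ticks: {"x":[0,0],"y":[0,0],"z":[0.01,0],"rx":[0,0],"ry":[0,0],"rz":[0,0],"finger_gap":[30,30]}

```text
clock: 14.75
eef_pos: [483.8, -163.9, 16.6]
tool_rot: [3.141, 0.0, 1.608]
force: [-1.8, 0.3, 4.4]
width: 36.8
gripper_force: 60.3
```

Converted, -35 mm is -0.7, -30 mm is -0.6.

>>> hand_motion:
  ticks: {"x":[0,0,0,0,0,0,0,0,0,0],"y":[0,0,0,0,0,0,0,0,0,0],"z":[0,0,0,0,-0.2,-0.6,-0.7,-0.7,0,0],"rx":[0,0,0,0,0,0,0,0,0,0],"ry":[0,0,0,0,0,0,0,0,0,0],"rz":[0,0,0,0,0,0,0,0,0,0],"finger_gap":[50,50,50,50,50,60,60,60,60,60]}

```text
clock: 15.75
eef_pos: [484.2, -163.6, 127.4]
tool_rot: [3.139, 0.0, 1.608]
force: [-0.9, 0.2, -0.7]
width: 59.7
gripper_force: 0.0
```

```bash
python3 - <<'E'
from h import *
im,P=wcloud();top_at(P,484,-163,49);top_at(P,618,-127,60);top_at(P,611,-13.5,34);rel([618.4,-127.6,110],1.606)
E
```

```text
3110 z 48.7 rect [ 4.823e+02 -1.630e+02  3.950e+01  4.020e+01  3.000e-01] circ [ 482.  -162.9   20.3]
1306 z 59.6 rect [ 617.8 -127.5   28.1   29.4   71.3] circ [ 618.3 -127.1   15. ]
1085 z 33.5 rect [610.2 -13.6  28.2  27.9  49.6] circ [610.4 -13.4  14.8]
t 15.8 tcp [ 483.5 -163.4  126.4] rpy [-3.142 -0.     1.608] w 59.8 F [-0.4  0.2 -0.4]
rotvec tool [-0.0001 -0.0004  0.0021] d in old axes [ 30.7 136.2  16.4] d in new axes [ 31.  136.1  16.4]
```

Large spool stands in its compartment (top at 48.7 mm). Next, the stacker.

Converted, 34 mm is 0.68, 10 mm is 0.2.

>>> hand_motion:
  ticks: {"x":[0.14,0.16,0.16,0.16,0,0],"y":[0.68,0.68,0.68,0.68,0,0],"z":[0,0,0.1,0.2,0,0],"rx":[0,0,0,0,0,0],"ry":[0,0,0,0,0,0],"rz":[0,0,0,0,0,0],"finger_gap":[60,60,60,60,60,60]}

```text
clock: 16.4
eef_pos: [617.1, -127.1, 109.0]
tool_rot: [-3.137, -0.001, 1.609]
force: [-0.4, 0.1, 0.5]
width: 60.0
gripper_force: 0.0
```

```bash
python3 - <<'E'
from h import *
im,P=wcloud();top_at(P,618,-127,60,35);rel([618.3,-127.4,14],1.606)
E
```

```text
2025 z 59.7 rect [ 618.  -127.5   28.7   28.2   51. ] circ [ 618.2 -127.8   14.6]
t 16.45 tcp [ 616.6 -128.   109.7] rpy [-3.138 -0.     1.607] w 60.1 F [-0.4 -0.2 -0.2]
rotvec tool [-0.004  -0.0003  0.0012] d in old axes [ 0.5  2.1 95.7] d in new axes [ 0.6  1.8 95.7]
```

Converted, 25 mm is 0.5, 19 mm is 0.38.

>>> hand_motion:
  ticks: {"x":[0,0,0,0,0,0,0,0,0,0,0,0],"y":[0.02,0,0,0,0,0,0,0,0,0,0,0],"z":[0.5,0.5,0.5,0.38,0,0,0,0,0,0,0,0],"rx":[0,0,0,0,0,0,0,0,0,0,0,0],"ry":[0,0,0,0,0,0,0,0,0,0,0,0],"rz":[0,0,0,0,0,0,0,0,0,0,0,0],"finger_gap":[60,60,60,60,60,60,24,24,18,18,18,18]}

```text
clock: 17.65
eef_pos: [620.1, -128.0, 18.8]
tool_rot: [3.14, 0.0, 1.608]
force: [-0.9, -0.1, 7.0]
width: 24.7
gripper_force: 58.6
```

```bash
python3 - <<'E'
from h import *
rel([618.3,-127.4,14],1.606)
E
```

```text
t 17.65 tcp [ 620.1 -128.    18.8] rpy [3.14  0.    1.608] w 24.7 F [-0.9 -0.1  7. ]
rotvec tool [0.0017 0.0004 0.0017] d in old axes [ 0.7 -1.8  4.7] d in new axes [ 0.7 -1.8  4.8]
```

Converted, -30 mm is -0.6, -20 mm is -0.4.

>>> hand_motion:
  ticks: {"x":[0,0,0,0,0],"y":[0,0,0,0,0],"z":[-0.4,-0.6,-0.6,0,0],"rx":[0,0,0,0,0],"ry":[0,0,0,0,0],"rz":[0,0,0,0,0],"finger_gap":[18,18,18,18,18]}

```text
clock: 18.15
eef_pos: [619.7, -127.5, 97.9]
tool_rot: [3.14, -0.0, 1.608]
force: [-1.0, -0.5, -1.9]
width: 24.6
gripper_force: 59.0
```

```bash
python3 - <<'E'
from h import *
rel([489.3,-314.4,22],1.606)
im,d=cams.get_image('wrist');cv2.imwrite('pics/w4.png',im[120:])
E
```

```text
t 18.15 tcp [ 619.7 -127.5   97.9] rpy [ 3.14  -0.     1.608] w 24.6 F [-1.  -0.5 -1.9]
rotvec tool [ 0.0012 -0.      0.002 ] d in old axes [-181.9 -137.4   75.7] d in new axes [-182.2 -136.9   75.9]
```

View pics/w4.png

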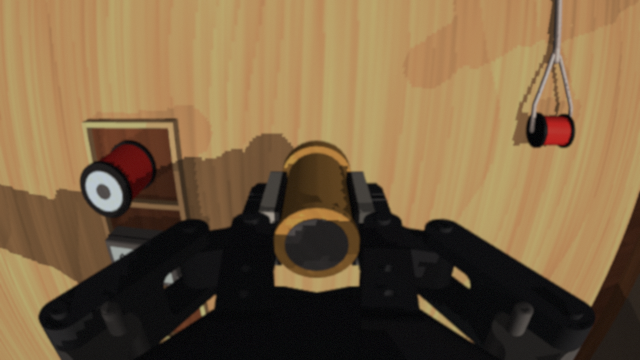

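Stacker held upright (317,210). Carrying it to the far end compartment.

Converted, -31 mm is -0.62, -30 mm is -0.6.

>>> hand_motion:
  ticks: {"x":[-0.6,-0.6,-0.6,-0.6,-0.62,-0.62,0,0,0,0],"y":[-0.46,-0.46,-0.46,-0.44,-0.46,-0.46,0,0,0,0],"z":[0,0,0,0,0,0,0.4,0.3,0,0],"rx":[0,0,0,0,0,0,0,0,0,0],"ry":[0,0,0,0,0,0,0,0,0,0],"rz":[0,0,0,0,0,0,0,0,0,0],"finger_gap":[18,18,18,18,18,18,18,18,18,18]}

```text
clock: 19.2
eef_pos: [489.5, -312.9, 61.2]
tool_rot: [-3.14, -0.002, 1.61]
force: [0.6, -0.3, -0.8]
width: 25.0
gripper_force: 59.1
```

```bash
python3 - <<'E'
from h import *
rel([489.3,-314.4,22],1.606)
im,P=wcloud();cv2.imwrite('pics/w5.png',im[120:])
E
```

```text
t 19.2 tcp [ 489.5 -312.9   61.2] rpy [-3.14e+00 -2.00e-03  1.61e+00] w 25.0 F [ 0.6 -0.3 -0.8]
rotvec tool [-0.0015 -0.002   0.0039] d in old axes [-1.6 -0.2 39.2] d in new axes [-1.5 -0.3 39.2]
```

View pics/w5.png

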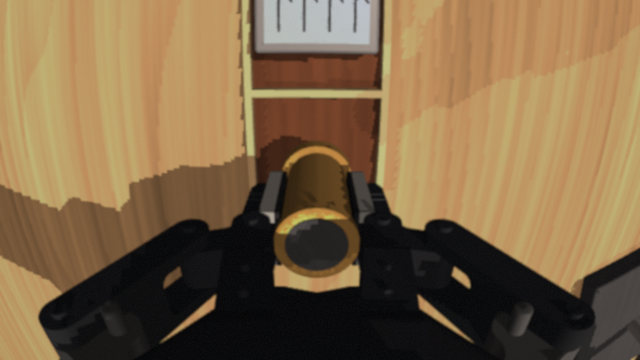

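The stacker hangs over the end compartment, in line with it (divider at row 93). Lowering.

Converted, 15 mm is 0.3, 12 mm is 0.24.

>>> hand_motion:
  ticks: {"x":[-0.02,0,0,0,0],"y":[0,0,0,0,0],"z":[0.3,0.24,0.1,0,0],"rx":[0,0,0,0,0],"ry":[0,0,0,0,0],"rz":[0,0,0,0,0],"finger_gap":[18,18,18,18,18]}

```text
clock: 19.75
eef_pos: [489.2, -315.7, 30.1]
tool_rot: [-3.141, -0.0, 1.608]
force: [0.3, 0.4, -0.9]
width: 24.8
gripper_force: 59.1
```

>>> hand_motion:
  ticks: {"x":[0,0,0],"y":[0,0,0],"z":[0.04,0,0],"rx":[0,0,0],"ry":[0,0,0],"rz":[0,0,0],"finger_gap":[18,18,18]}

```text
clock: 20.05
eef_pos: [489.5, -315.7, 28.5]
tool_rot: [3.141, 0.0, 1.608]
force: [0.0, -0.4, -1.8]
width: 24.8
gripper_force: 59.1
```

Converted, 3 mm is 0.06, 1.5 mm is 0.03.

>>> hand_motion:
  ticks: {"x":[0,0,0,0],"y":[0,0,0,0],"z":[0.06,0.03,0,0],"rx":[0,0,0,0],"ry":[0,0,0,0],"rz":[0,0,0,0],"finger_gap":[18,18,18,18]}

```text
clock: 20.45
eef_pos: [489.2, -315.6, 23.7]
tool_rot: [-3.141, -0.0, 1.608]
force: [0.3, -0.4, -1.5]
width: 24.6
gripper_force: 59.1
```

>>> hand_motion:
  ticks: {"x":[0,0],"y":[0,0],"z":[0.024,0],"rx":[0,0],"ry":[0,0],"rz":[0,0],"finger_gap":[18,18]}

```text
clock: 20.65
eef_pos: [489.3, -315.6, 22.5]
tool_rot: [-3.141, -0.0, 1.608]
force: [0.1, 0.4, -0.7]
width: 24.5
gripper_force: 59.1
```

>>> hand_motion:
  ticks: {"x":[0,0],"y":[0,0],"z":[0.012,0],"rx":[0,0],"ry":[0,0],"rz":[0,0],"finger_gap":[18,18]}

```text
clock: 20.85
eef_pos: [489.3, -315.6, 21.9]
tool_rot: [-3.142, -0.0, 1.608]
force: [0.2, -0.9, -1.9]
width: 24.5
gripper_force: 59.1
```

>>> hand_motion:
  ticks: {"x":[0,0],"y":[0,0],"z":[0.01,0],"rx":[0,0],"ry":[0,0],"rz":[0,0],"finger_gap":[18,18]}

```text
clock: 21.05
eef_pos: [489.3, -315.7, 21.7]
tool_rot: [3.142, 0.0, 1.608]
force: [-1.0, 0.2, 1.8]
width: 24.2
gripper_force: 59.2
```

Converted, -40 mm is -0.8, -30 mm is -0.6.

>>> hand_motion:
  ticks: {"x":[0,0,0,0,0,0,0,0,0,0],"y":[0,0,0,0,0,0,0,0,0,0],"z":[0,0,0,0,-0.2,-0.6,-0.8,-0.6,0,0],"rx":[0,0,0,0,0,0,0,0,0,0],"ry":[0,0,0,0,0,0,0,0,0,0],"rz":[0,0,0,0,0,0,0,0,0,0],"finger_gap":[45,45,45,45,45,50,50,50,50,50]}

```text
clock: 22.05
eef_pos: [489.7, -315.7, 132.6]
tool_rot: [3.14, 0.001, 1.608]
force: [0.3, 0.1, -0.6]
width: 49.6
gripper_force: 0.0
```

```bash
python3 - <<'E'
from h import *
im,P=wcloud();top_at(P,489,-315,63);rel([610.4,-13.5,110],1.571)
E
```

```text
1700 z 62.6 rect [ 488.7 -315.    27.9   28.8    1.3] circ [ 488.8 -315.2   14.6]
t 22.1 tcp [ 489.1 -315.2  131.5] rpy [-3.141 -0.     1.608] w 49.9 F [-0.9 -1.2 -0.6]
rotvec tool [-0.0002 -0.0005  0.037 ] d in old axes [297.  132.4  21.6] d in new axes [301.7 121.4  21.5]
```

Stacker stands in the compartment (top at 62.6 mm). Now the small spool.

Converted, 38 mm is 0.76, 37 mm is 0.74, 0.037 rad / 6.2832 = 0.0059.

>>> hand_motion:
  ticks: {"x":[0.74,0.74,0.74,0.74,0.74,0.74,0.74,0.76,0,0],"y":[0.32,0.32,0.32,0.32,0.34,0.34,0.34,0.34,0,0],"z":[0,0,0,0,0,0.1,0.16,0.16,0,0],"rx":[0,0,0,0,0,0,0,0,0,0],"ry":[0,0,0,0,0,0,0,0,0,0],"rz":[0,0,0,0,0,0,0,0.0059,0,0],"finger_gap":[60,60,60,60,60,60,60,60,60,60]}

```text
clock: 23.1
eef_pos: [609.2, -12.5, 108.6]
tool_rot: [-3.138, 0.0, 1.574]
force: [0.6, -0.8, -1.4]
width: 60.1
gripper_force: 0.0
```

```bash
python3 - <<'E'
from h import *
im,P=wcloud();top_at(P,610.5,-13.5,34,30);rel([610.4,-13.5,10],1.571)
E
```

```text
1589 z 33.7 rect [610.9 -13.4  28.2  27.3  88.8] circ [610.7 -13.4  14.4]
t 23.15 tcp [609.1 -14.6 109.2] rpy [-3.139e+00  1.000e-03  1.571e+00] w 60.1 F [ 0.7 -0.8 -0.5]
rotvec tool [-0.0029  0.001   0.    ] d in old axes [ 1.2  1.6 99.2] d in new axes [ 1.1  1.3 99.2]
```

Converted, 30 mm is 0.6, 25 mm is 0.5.

>>> hand_motion:
  ticks: {"x":[0.01,0,0,0,0,0,0,0,0,0,0,0],"y":[0.02,0,0,0,0,0,0,0,0,0,0,0],"z":[0.6,0.6,0.5,0.28,0,0,0,0,0,0,0,0],"rx":[0,0,0,0,0,0,0,0,0,0,0,0],"ry":[0,0,0,0,0,0,0,0,0,0,0,0],"rz":[0,0,0,0,0,0,0,0,0,0,0,0],"finger_gap":[60,60,60,60,60,60,26,26,20,20,20,20]}

```text
clock: 24.35
eef_pos: [612.1, -13.5, 12.9]
tool_rot: [3.14, -0.0, 1.571]
force: [-1.5, 0.3, 6.2]
width: 24.4
gripper_force: 58.4
```

>>> hand_motion:
  ticks: {"x":[0,0,0,0,0],"y":[0,0,0,0,0],"z":[-0.4,-0.6,-0.8,0,0],"rx":[0,0,0,0,0],"ry":[0,0,0,0,0],"rz":[0,0,0,0,0],"finger_gap":[20,20,20,20,20]}

```text
clock: 24.85
eef_pos: [612.0, -13.2, 102.8]
tool_rot: [3.139, -0.0, 1.571]
force: [0.4, 0.3, -1.2]
width: 24.5
gripper_force: 58.8
```

```bash
python3 - <<'E'
from h import *
rel([450.2,195,14],1.58)
im,P=wcloud();cv2.imwrite('pics/w6.png',im)
for x,y in [(448,264),(450,196)]:
    g=(im.astype(int).sum(2)<200)&(abs(P[...,2]-3)<4)&(abs(P[...,0]-x)<45)&(abs(P[...,1]-y)<45)
    k,lab,st,ce=cv2.connectedComponentsWithStats(g.astype(np.uint8),connectivity=4)
    for i in range(1,k):
        if st[i,4]>150: r=cv2.minAreaRect(P[lab==i][:,:2].astype(np.float32));print(np.round([*r[0],*r[1],r[2]],1))
top_at(P,622,248,24)
E
```

```text
t 24.85 tcp [612.  -13.2 102.8] rpy [ 3.139 -0.     1.571] w 24.5 F [ 0.4  0.3 -1.2]
rotvec tool [ 0.0025 -0.0003 -0.0088] d in old axes [ 208.2 -161.9   88.4] d in new axes [ 209.7 -159.9   88.8]
[436.5 172.6  12.4  48.4  75.3]
[450.8 163.2  78.1   2.    1.6]
few
```

View pics/w6.png

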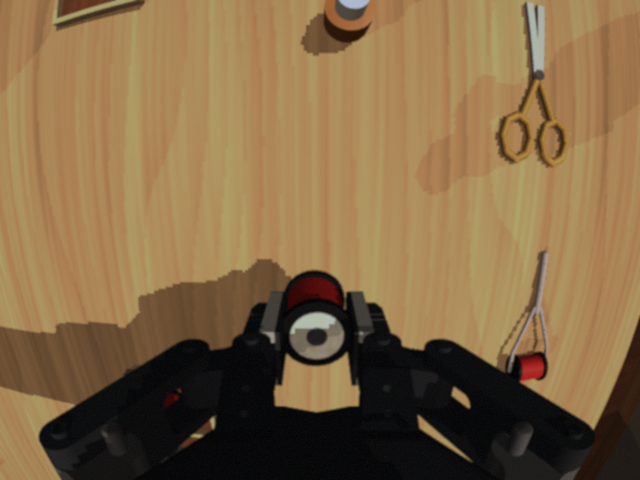

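Small spool held upright (316,330); short tray is top left. I'll go most of the way, then locate the tray.

Converted, -32 mm is -0.64, 27 mm is 0.54.

>>> hand_motion:
  ticks: {"x":[0.54,0.54,0.54,0.54,0.54,0,0],"y":[-0.64,-0.64,-0.64,-0.64,-0.64,0,0],"z":[0,0,0,0,0,0,0],"rx":[0,0,0,0,0,0,0],"ry":[0,0,0,0,0,0,0],"rz":[0,0,0,0,0,0,0],"finger_gap":[20,20,20,20,20,20,20]}

```text
clock: 25.6
eef_pos: [450.2, 122.1, 100.7]
tool_rot: [-3.14, 0.001, 1.573]
force: [-0.7, -0.2, -0.7]
width: 24.5
gripper_force: 58.9
```

```bash
python3 - <<'E'
from h import *
rel([450.2,195,16],1.58)
im,P=wcloud();cv2.imwrite('pics/w7.png',im)
for x,y in [(448,264),(450,196)]:
    g=(im.astype(int).sum(2)<220)&(abs(P[...,2]-3)<4)&(abs(P[...,0]-x)<42)&(abs(P[...,1]-y)<(44 if y>200 else 32))
    k,lab,st,ce=cv2.connectedComponentsWithStats(g.astype(np.uint8),connectivity=4)
    for i in range(1,k):
        if st[i,4]>150: r=cv2.minAreaRect(P[lab==i][:,:2].astype(np.float32));print(np.round([*r[0],*r[1],r[2]],1))
top_at(P,622,248,24)
E
```

```text
t 25.6 tcp [450.2 122.1 100.7] rpy [-3.140e+00  1.000e-03  1.573e+00] w 24.5 F [-0.7 -0.2 -0.7]
rotvec tool [-0.0018  0.0006 -0.007 ] d in old axes [72.9  0.3 84.7] d in new axes [72.9  0.7 84.7]
[449.  256.8  70.4  63.9   0.9]
[4.494e+02 2.263e+02 6.950e+01 3.600e+00 2.000e-01]
[450.2 193.4  70.5  52.1   1.2]
3116 z 23.7 rect [622.2 247.8  50.7  49.6  11.9] circ [622.  248.   26.1]
```

View pics/w7.png

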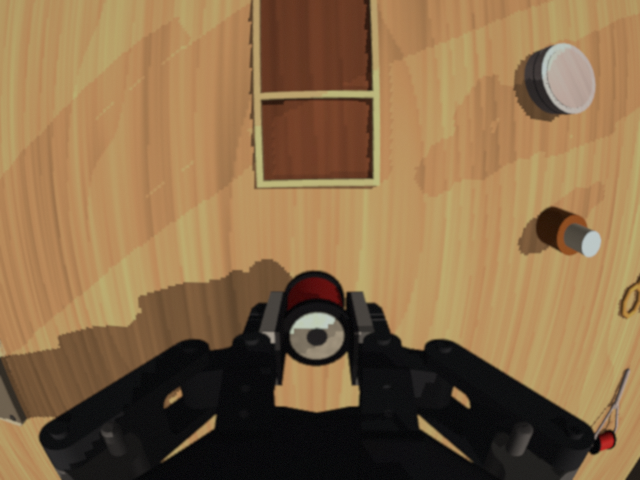

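Small compartment at (315,140), centre ≈ (450.2,194); tin at (566,78).

Converted, 36 mm is 0.72, 25 mm is 0.5, -0.007 rad / 6.2832 = -0.0011.

>>> hand_motion:
  ticks: {"x":[0.72,0.72,0,0,0,0,0,0],"y":[0,0,0,0,0,0,0,0],"z":[0,0.2,0.5,0.5,0.3,0.08,0,0],"rx":[0,0,0,0,0,0,0,0],"ry":[0,0,0,0,0,0,0,0],"rz":[-0.0011,0,0,0,0,0,0,0],"finger_gap":[20,20,20,20,20,20,20,20]}

```text
clock: 26.45
eef_pos: [452.0, 193.0, 22.9]
tool_rot: [3.141, -0.0, 1.577]
force: [-0.5, -0.0, -0.2]
width: 24.4
gripper_force: 58.9
```

```bash
python3 - <<'E'
from h import *
rel([450.2,194,16],1.58)
E
```

```text
t 26.45 tcp [452.  193.   22.9] rpy [ 3.141 -0.     1.577] w 24.4 F [-0.5 -0.  -0.2]
rotvec tool [ 0.0011 -0.     -0.0035] d in old axes [ 1.  -1.8  6.9] d in new axes [ 1.  -1.8  6.9]
```

The rows are not in the units I measure in: shifts go in shares of 50 mm and turns go in shares of 2 pi rad. I convert before sending: 3 mm is 0.06, 2 mm is 0.04.

>>> hand_motion:
  ticks: {"x":[0.02,0,0,0],"y":[-0.02,0,0,0],"z":[0.06,0.04,0,0],"rx":[0,0,0,0],"ry":[0,0,0,0],"rz":[0,0,0,0],"finger_gap":[20,20,20,20]}

```text
clock: 26.85
eef_pos: [450.1, 194.6, 17.7]
tool_rot: [3.141, -0.0, 1.578]
force: [-0.4, -0.2, -0.6]
width: 24.2
gripper_force: 58.9
```

>>> hand_motion:
  ticks: {"x":[0,0],"y":[0,0],"z":[0.02,0],"rx":[0,0],"ry":[0,0],"rz":[0,0],"finger_gap":[20,20]}

```text
clock: 27.05
eef_pos: [450.0, 194.5, 16.5]
tool_rot: [-3.142, -0.0, 1.578]
force: [-0.1, 0.2, -0.1]
width: 24.6
gripper_force: 58.9
```

Converted, 0.6 mm is 0.012.

>>> hand_motion:
  ticks: {"x":[0,0],"y":[0,0],"z":[0.012,0],"rx":[0,0],"ry":[0,0],"rz":[0,0],"finger_gap":[20,20]}

```text
clock: 27.25
eef_pos: [450.1, 194.6, 16.0]
tool_rot: [3.142, -0.0, 1.578]
force: [0.5, 0.3, 2.4]
width: 24.1
gripper_force: 59.1
```

>>> hand_motion:
  ticks: {"x":[0,0],"y":[0,0],"z":[0.01,0],"rx":[0,0],"ry":[0,0],"rz":[0,0],"finger_gap":[20,20]}

```text
clock: 27.45
eef_pos: [450.1, 194.6, 15.9]
tool_rot: [3.141, -0.001, 1.578]
force: [-0.9, -0.8, 6.9]
width: 24.4
gripper_force: 59.5
```

Converted, -40 mm is -0.8, -30 mm is -0.6.

>>> hand_motion:
  ticks: {"x":[0,0,0,0,0,0,0,0,0,0],"y":[0,0,0,0,0,0,0,0,0,0],"z":[0,0,0,0,-0.2,-0.6,-0.8,-0.4,0,0],"rx":[0,0,0,0,0,0,0,0,0,0],"ry":[0,0,0,0,0,0,0,0,0,0],"rz":[0,0,0,0,0,0,0,0,0,0],"finger_gap":[42,42,42,42,42,60,80,80,80,80]}

```text
clock: 28.45
eef_pos: [449.9, 194.8, 115.9]
tool_rot: [3.141, -0.001, 1.578]
force: [-0.6, -0.4, 0.1]
width: 80.2
gripper_force: 0.0
```

```bash
python3 - <<'E'
from h import *
im,P=wcloud();top_at(P,450,194,37);top_at(P,622,248,24);rel([622.1,247.9,100],1.58)
E
```

```text
1548 z 36.7 rect [448.6 194.9  27.6  27.8  40.3] circ [448.4 194.5  14.3]
2899 z 23.7 rect [622.  247.9  49.2  50.3  80.5] circ [622.3 248.3  26. ]
t 28.5 tcp [449.4 194.6 115.2] rpy [-3.141 -0.     1.578] w 80.1 F [ 0.3 -0.4 -0.5]
rotvec tool [-0.0008 -0.     -0.0019] d in old axes [ 52.  173.1  15. ] d in new axes [ 51.7 173.1  15.2]
```

Small spool is in place (top at 36.7 mm). Now the tin.

Converted, 35 mm is 0.7, 34 mm is 0.68.

>>> hand_motion:
  ticks: {"x":[0.2,0.2,0.2,0.22,0.22,0,0,0],"y":[0.68,0.68,0.7,0.7,0.7,0,0,0],"z":[0,0,0.1,0.2,0.2,0.6,0,0],"rx":[0,0,0,0,0,0,0,0],"ry":[0,0,0,0,0,0,0,0],"rz":[0,0,0,0,0,0,0,0],"finger_gap":[80,80,80,80,80,80,80,80]}

```text
clock: 29.3
eef_pos: [620.7, 246.8, 58.7]
tool_rot: [-3.137, 0.002, 1.577]
force: [0.1, -0.2, 0.8]
width: 80.1
gripper_force: 0.0
```

```bash
python3 - <<'E'
from h import *
rel([622.1,248,8],1.58)
im,P=wcloud();top_at(P,622,248,24)
E
```

```text
t 29.3 tcp [620.7 246.8  58.7] rpy [-3.137e+00  2.000e-03  1.577e+00] w 80.1 F [ 0.1 -0.2  0.8]
rotvec tool [-0.0046  0.0016 -0.0028] d in old axes [ 1.3  1.6 50.7] d in new axes [ 1.2  1.4 50.7]
6988 z 23.8 rect [622.4 248.1  50.3  49.7  82.5] circ [622.5 248.   25.4]
```

Converted, 20 mm is 0.4, 9 mm is 0.18.

>>> hand_motion:
  ticks: {"x":[0,0,0,0,0],"y":[0,0,0,0,0],"z":[0.4,0.4,0.18,0,0],"rx":[0,0,0,0,0],"ry":[0,0,0,0,0],"rz":[0,0,0,0,0],"finger_gap":[80,80,80,80,80]}

```text
clock: 29.85
eef_pos: [623.2, 247.9, 12.6]
tool_rot: [3.14, -0.0, 1.578]
force: [-0.9, 0.5, -0.0]
width: 80.1
gripper_force: 0.0
```

```bash
python3 - <<'E'
from h import *
rel([622.3,248,8],1.58)
E
```

```text
t 29.85 tcp [623.2 247.9  12.6] rpy [ 3.14  -0.     1.578] w 80.1 F [-0.9  0.5 -0. ]
rotvec tool [ 0.0013 -0.0004 -0.0023] d in old axes [ 0.1 -0.9  4.6] d in new axes [ 0.2 -0.9  4.6]
```

Converted, 4 mm is 0.08, -1 mm is -0.02.

>>> hand_motion:
  ticks: {"x":[0,0,0,0,0,0,0,0,0],"y":[-0.02,0,0,0,0,0,0,0,0],"z":[0.08,0,0,0,0,0,0,0,0],"rx":[0,0,0,0,0,0,0,0,0],"ry":[0,0,0,0,0,0,0,0,0],"rz":[0,0,0,0,0,0,0,0,0],"finger_gap":[80,80,80,46,46,40,40,40,40]}

```text
clock: 30.75
eef_pos: [622.3, 247.8, 8.1]
tool_rot: [3.14, -0.0, 1.578]
force: [0.1, -0.3, 5.4]
width: 47.4
gripper_force: 62.1
```

Converted, -30 mm is -0.6, -20 mm is -0.4.

>>> hand_motion:
  ticks: {"x":[0,0,0,0,0],"y":[0,0,0,0,0],"z":[-0.4,-0.6,-0.4,0,0],"rx":[0,0,0,0,0],"ry":[0,0,0,0,0],"rz":[0,0,0,0,0],"finger_gap":[40,40,40,40,40]}

```text
clock: 31.25
eef_pos: [621.2, 247.8, 77.0]
tool_rot: [-3.141, -0.0, 1.578]
force: [-0.3, -0.2, -0.2]
width: 47.5
gripper_force: 61.8
```

```bash
python3 - <<'E'
from h import *
rel([448.9,262.2,60],1.58)
im,P=wcloud();cv2.imwrite('pics/w8.png',im[120:])
E
```

```text
t 31.25 tcp [621.2 247.8  77. ] rpy [-3.141 -0.     1.578] w 47.5 F [-0.3 -0.2 -0.2]
rotvec tool [-0.0006 -0.0001 -0.0021] d in old axes [  15.6 -172.2   17.1] d in new axes [  15.9 -172.2   17. ]
```

View pics/w8.png

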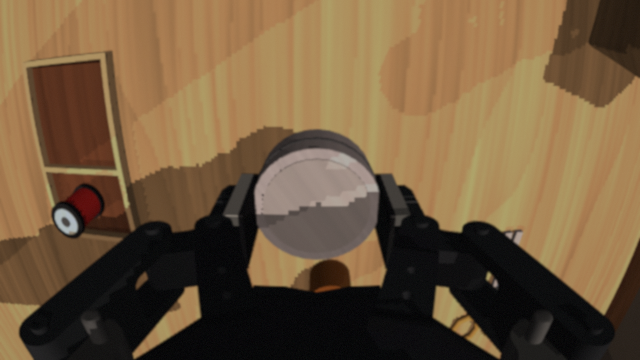

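Tin held level (317,195 in the crop), small spool standing at (76,210).

Converted, -35 mm is -0.7, -34 mm is -0.68.

>>> hand_motion:
  ticks: {"x":[0.06,0.06,0.06,0.06,0.06,0,0,0,0],"y":[-0.68,-0.68,-0.68,-0.7,-0.7,0,0,0,0],"z":[0,0,0,0,0,0.4,0.3,0,0],"rx":[0,0,0,0,0,0,0,0,0],"ry":[0,0,0,0,0,0,0,0,0],"rz":[0,0,0,0,0,0,0,0,0],"finger_gap":[40,40,40,40,40,40,40,40,40]}

```text
clock: 32.2
eef_pos: [449.1, 261.0, 41.7]
tool_rot: [-3.14, 0.001, 1.577]
force: [-0.0, -0.0, -1.0]
width: 47.9
gripper_force: 61.9
```

```bash
python3 - <<'E'
from h import *
rel([448.9,262.2,11],1.58)
E
```

```text
t 32.2 tcp [449.1 261.   41.7] rpy [-3.140e+00  1.000e-03  1.577e+00] w 47.9 F [-0. -0. -1.]
rotvec tool [-0.0016  0.0012 -0.0026] d in old axes [ 1.3 -0.1 30.7] d in new axes [ 1.2 -0.2 30.7]
```

Converted, 15 mm is 0.3, 10 mm is 0.2.

>>> hand_motion:
  ticks: {"x":[0.01,0,0,0,0],"y":[0,0,0,0,0],"z":[0.3,0.2,0.06,0,0],"rx":[0,0,0,0,0],"ry":[0,0,0,0,0],"rz":[0,0,0,0,0],"finger_gap":[40,40,40,40,40]}

```text
clock: 32.7
eef_pos: [449.8, 262.0, 14.7]
tool_rot: [3.141, -0.0, 1.578]
force: [-0.2, -0.2, -0.2]
width: 47.4
gripper_force: 61.9
```

>>> hand_motion:
  ticks: {"x":[0,0],"y":[0,0],"z":[0.02,0],"rx":[0,0],"ry":[0,0],"rz":[0,0],"finger_gap":[40,40]}

```text
clock: 32.9
eef_pos: [449.7, 262.2, 13.7]
tool_rot: [3.141, -0.0, 1.578]
force: [-0.1, 0.2, -1.0]
width: 48.0
gripper_force: 61.9
```

Converted, 1.2 mm is 0.024, 0.7 mm is 0.014.

>>> hand_motion:
  ticks: {"x":[0,0,0],"y":[0,0,0],"z":[0.024,0.014,0],"rx":[0,0,0],"ry":[0,0,0],"rz":[0,0,0],"finger_gap":[40,40,40]}

```text
clock: 33.2
eef_pos: [449.5, 262.0, 11.4]
tool_rot: [-3.141, -0.0, 1.578]
force: [-0.6, 0.1, -0.3]
width: 47.6
gripper_force: 61.9
```

>>> hand_motion:
  ticks: {"x":[0,0],"y":[0,0],"z":[0.012,0],"rx":[0,0],"ry":[0,0],"rz":[0,0],"finger_gap":[40,40]}

```text
clock: 33.4
eef_pos: [449.6, 262.1, 11.1]
tool_rot: [3.142, -0.0, 1.578]
force: [-1.2, 0.2, 2.5]
width: 47.9
gripper_force: 62.3
```

Converted, -40 mm is -0.8, -30 mm is -0.6.

>>> hand_motion:
  ticks: {"x":[0,0,0,0,0,0,0,0,0,0],"y":[0,0,0,0,0,0,0,0,0,0],"z":[0,0,0,0,-0.2,-0.6,-0.8,-0.8,0,0],"rx":[0,0,0,0,0,0,0,0,0,0],"ry":[0,0,0,0,0,0,0,0,0,0],"rz":[0,0,0,0,0,0,0,0,0,0],"finger_gap":[60,60,60,60,60,60,80,80,80,80]}

```text
clock: 34.4
eef_pos: [449.8, 262.6, 132.3]
tool_rot: [3.14, -0.002, 1.578]
force: [-0.6, -0.4, -1.1]
width: 80.0
gripper_force: 0.0
```

```bash
python3 - <<'E'
from h import *
im,P=wcloud();top_at(P,449,262,27,35);top_at(P,449,194,37,30)
im,d=cams.get_image('top');cv2.imwrite('pics/top1.png',im)
P=cloud('top',d);P[d<=0]=np.nan
for a in [(487,-238,27),(483,-162,49),(489,-314,63),(630,138.5,52),]: top_at(P,*a)
E
```

```text
3914 z 26.8 rect [449.1 261.9  50.1  49.8  71.6] circ [449.1 262.2  25.6]
1038 z 36.6 rect [448.6 194.3  28.7  26.7  89.4] circ [448.4 194.2  14.7]
700 z 26.7 rect [ 486.3 -236.9   59.8   40.4    1.5] circ [ 486.2 -237.1   34.3]
391 z 49.0 rect [ 482.3 -161.6   40.2   37.8   89.7] circ [ 482.2 -161.7   20.2]
209 z 62.6 rect [ 488.8 -313.5   27.7   26.6   89.7] circ [ 489.4 -313.7   14.5]
78 z 51.4 rect [630.9 138.4  16.7  17.5  86. ] circ [630.7 138.9   9.1]
```

View pics/top1.png

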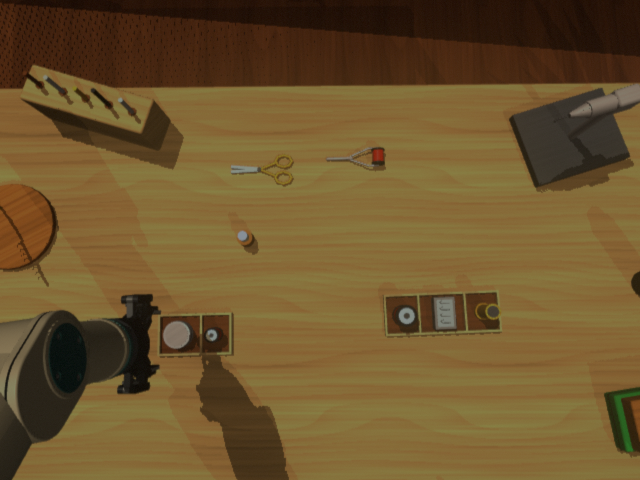

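All five pieces are in their compartments: long tray at (405,316), (445,313), (488,312); short tray at (177,335), (212,336). Bottle, scissors and bobbin holder haven't moved.

```bash
python3 -c "
from cell import ctrl
print(ctrl.finish_job())"
```

```text
the job is handed in; nothing more can be done
None
```

Both kits are made up and the job is handed in: all five pieces stand or lie flat on their compartment floors, the bystanders are where they were, and the clock was at about 34 s of the 120 s allowed.

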